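# Set an acetate bar against the flip stop of a cut-off jig

## Task

Get the cut-off jig ready to saw the next blank: flip the raised stop flag fully down across the bed, then push the long brown acetate bar along the bed, past the sprung roller, until its front end is pressed firmly home against the flag's adjusting screw, and leave it there, still bearing on the screw and lying flat along the fence. Press by feel, firmly for a moment, but never so hard that the friction-held stop slide shifts on its rail and loses its setting; leave the bottle, the loupe and the cut blanks alone.

Things in the scene. Friction and masses are not known exactly. Their poses are not given: they have to be found in the camera images.
- jig: Aluminium cut-off jig, fixed on the bench; the feed runs along its +y. Origin on the bench top under the bed. Bed (smooth top face) at z = 20 mm, y = -200 (infeed end) to +140 mm. Fence: wall on the far side, face at x = +12 mm, y = -70 to +140, top at z = 44 mm. Infeed trough, y = -197 to -79: a 6 mm high lip each side, inner faces at x = -12.5 and +12 mm.
- roller (a point): Centre of the rubber roller (radius 10 mm, z 23 to 35 mm) on the spring arm at the bed's near side. With no bar it reaches 2.5 mm into the bar's path; it yields to the bar's front end (up to about 6 N of push), then holds the bar on the fence with about 4 N; the drag is then about 2 to 4 N. The arm's pivot is at x = -52, y = -45 mm of the jig, 47 mm high.
- stop_flag (a joint): Angle of the stop flag in rad: 0 = fully down across the bed (rests on its hard limit), about 1.5 to 1.95 = raised, standing up over the fence. Stiff hinge: it stays where it is left and takes about 0.07 N m to turn.
- flag_hinge (a point): Centre of the flag's hinge pin, on top of the stop slide, 63.5 mm over the bench; the pin runs along the jig's y. Axes as the jig's. To lower the flag, its end swings up and over towards the jig's -x (the robot's side) and down. Two dark saw guide cheeks stand on the fence at y = 14 to 29 mm of the jig, 74 mm high.
- flag_top (a point): Middle of the flag arm's upper face above the foot, 36 mm out from the hinge. The flag is a steel L, 15 mm wide: an arm 8 mm thick, 55 mm long, then a thin thumb tab (to 69 mm); a foot 22 x 12 mm stands 41 mm below the arm's middle. Flag down: arm level along the jig's -x, upper face 67.5 mm over the bench, foot 2 mm above the bed. Axes at angle 0 as the jig's.
- stop_face (a point): Point on the foot's face that looks to the jig's -y; moves with the flag. Flag down: it is on the bar's centreline, at its mid-height, 27 mm over the bench. There a steel adjusting screw (6 mm thick, brass head behind) stands 4 to 24 mm proud towards the bar: its end is the real stop. How far it stands out differs each time and is not measured: feel for it. Axes at angle 0 as the jig's.
- slide_mark (a point): Centre of the stop slide's top face. The slide (dark steel, 30 mm long, on the fence rail, black knob behind) carries the flag and was set anywhere along the rail; only friction holds it, and it slips along y when pushed with more than about 8 N. A bar firmly home presses on the screw with 4 N or more.
- bar_center (a point): Centre of the brown acetate bar, 18 mm wide (x) x 170 mm long (y) x 14 mm high, 45 to 80 g. It lies on the jig's infeed, its tail overhanging the infeed end by up to 25 mm. Its +y end is the front, its -y end the tail. Flush on the fence its centreline is at x = +3 mm of the jig. The roller's grip keeps it where it is left.
- bar_front (a point): Centre of the bar's front end face (+y end).
- oil: Small yellow oil bottle, 27 x 72 mm, standing behind the jig. Origin at its underside. Bystander.
- loupe: Black eye loupe, 35 x 37 mm, behind the jig. Origin at its underside. Bystander.
- blank_a: Short cut blank of the same acetate, 18 x 45 x 14 mm, lying on the bench in front of the jig. Origin at its underside. Bystander.
- blank_b: Short cut blank, 18 x 60 x 14 mm, beside the other. Origin at its underside. Bystander.

How it is judged:
On the way, in this order (a step that is already met when the one before it is completed fails the run):
1. the stop flag is fully down (within 0.05 rad) while the bar's front end is still at least 30 mm short of its foot (value of joint stop_flag below 0.05 rad and y of bar_front in the frame of stop_face below -0.03 m), for 0.2 s.
2. the bar presses on the flag's screw with at least 4 N for 0.3 s, the flag being down (contact force between bar and stop_flag above 4 N and value of joint stop_flag below 0.05 rad), for 0.3 s.
At the end, for the whole second after the job is handed in: The flag is down (within 0.05 rad), the bar lies still and flat on the bed with its front end still bearing on the flag's adjusting screw (with over 0.2 N), flush along the fence (within 1.5 mm and 0.03 rad), and the stop slide is within 1 mm of where it was set (value of joint stop_flag below 0.05 rad and y of bar_front in the frame of stop_face above -0.026 m and contact force between bar and stop_flag above 0.2 N and x of bar_center in the frame of jig between 0.0015 and 0.0045 m and z of bar_center in the frame of jig below 0.029 m and angle between the y axis of bar_center and the y axis of jig, either way round below 0.03 rad and distance of slide_mark from where it was at the start of the episode below 0.001 m and linear speed of bar below 0.01 m/s); the robot touches nothing.
It fails at once if the stop slide is shifted by more than 1 mm along its rail (distance of slide_mark from where it was at the start of the episode above 0.001 m).
It fails at once if the bottle, the loupe or a cut blank is moved by more than 15 mm (distance of any of oil, loupe, blank_a, blank_b from where it was at the start of the episode above 0.015 m).
It also fails if it takes over 58 s, if anything falls off the work surface, if the arm or the gripper's body presses on something with over 40 N, if the wrist force passes 120 N, or if a joint passes its speed limit or range.

## Robot

A 6-joint arm with a two-finger parallel gripper is mounted at the origin on a cart in front of the work surface, level with it; the furniture and walls round the work are solid. World frame = base frame: x ahead of the robot, y to its left, z up, the work surface at z = 0. Lengths are in m, angles in rad, forces in N, time in s.
With the tool pointing down it reaches from about 0.35 to 0.775 m from the base axis. Payload 7.3 kg.
Tool frame: the origin (TCP) lies midway between the tips of the shut fingers; the grasp point (between the pads) lies 19 mm behind it; z points along the fingers, y is the line along which they close (so a half turn about z gives the same grasp; the last joint's range is limited). The gripper opens to 92 mm and grips with 3 to 60 N. Pads are 19 mm wide; open, the fingers measure 130 mm over their backs; the gripper's body (75 mm by 190 mm) begins 47 mm behind the grasp point.
Start: joints at [1.021, 0.342, 1.524, -0, 1.275, -0.146], TCP at [0.206, 0.483, 0.227] pointing down, gripper open.
Joint ranges: [-2.53, 2.53], [-0.77, 2.02], [0.04, 2.7], [-1, 4.14], [0.28, 2.66], [-3.11, 3.11]. Speed limits (rad/s): [2.57, 2.57, 3.14, 3.14, 3.14, 3.14].

## Interface

Orientations are given as [roll, pitch, yaw] about the fixed x, y, z axes, in that order (R = Rz(yaw) Ry(pitch) Rx(roll)).
In Python, from cell import monitor, vision, workorder gives the robot as it stands.
- The arm moves only by the tool move_arm, never from a script. Its argument "rows" is a list of rows, each a list of 5 numbers: the shift along the world's x, y, z in mm, then the turn about the world's z in rad, then the closure, from -1 (fully open) to 1 (shut). A call has 1 to 12 rows; each row shifts and turns the commanded pose from where the row before left it; what a row does not reach is not made up. A row lasts 1/10 s, in which the tool goes at most 50 mm and 8.59 degrees, less where a joint would pass 70% of its speed; a pose out of reach is approached as far as the arm can. A call is refused whole if a number of a shift passes 50 or a number of a turn 0.15, either way. A call with a gripper value outside its range is refused whole. The fingers move at their own pace and stop on an object; "newtons" is the grip in N (left out, the last holds). Time passes only in rows, so rows that do not move let the fingers close. It gives the time, the measured TCP pose, the force, the opening and the grip force at its end, in the units of the state.
- monitor.observe(): the state, without advancing time (a new reading comes with each control period).
- vision.read_camera(name): name is "scene" or "side" or "wrist"; returns the picture (384x512x3 uint8, red, green, blue); there is no depth.
- vision.get_calibration(name): a dict with "K" (3x3 intrinsics, pixels), "T" (4x4, takes a point from camera to world coordinates); the wrist camera has in their place "mount" (4x4, takes a point from camera to tool coordinates, whose origin is the TCP and whose axes are the flange's). Camera axes: x right, y up, looking along -z (the intrinsics and any distortion apply to the point x, -y, -z); pixel columns grow to the right and rows downward; lengths in m; the calibration is good to about 2 mm. A picture is of the moment at which its call begins: read the wrist's pose just before it. get_calibration takes no time and is no camera call.
- workorder.hand_in(): hands the job in; it is judged then, once.
The state is a dict: "time": time; "qpos": joint angles; "qvel": joint speeds; "joint_efforts": joint torques, N m; "tool_pos": TCP position; "tool_rot": TCP orientation; "contact_force": force on the tool from outside, world axes, zero at the start; "torque": the same for the moment, N m; "opening": finger opening in m; "grip_force": force on a finger pad.
Only numpy, scipy, OpenCV 4.12 (cv2) and the standard library are available. Lean on these libraries where they do the work, as an engineer would, in place of code of your own. Each camera call takes 0.05 s, during which the arm holds its last target. There are 200 camera calls.

## Working session

There is one attempt and no reset: what is moved stays moved. The work goes in short steps, Python scripts to look and compute and a tool call to move; the robot and the scene stay as the last step left them, time stands still between calls to the robot, and variables do not carry over. Pictures are saved under pics/ and viewed, at most 10 in all, crops included, and the job is handed in when it is done.

Besides the shell and the picture viewer there is one more tool, called after ">>>" as name([rows], argument=value, ...), one row to a line, values as JSON. move_arm: Moves the arm, as the interface text tells. Its arguments: {"type":"object","properties":{"rows":{"type":"array","items":{"type":"array","items":{"type":"number"}}},"newtons":{"type":"number"}},"required":["rows"]}

```bash
mkdir -p pics
python3 - <<'E'
from cell import monitor, vision
import cv2, numpy as np
s=monitor.observe();print(s)
for n in("scene","side"):
    im=vision.read_camera(n);cv2.imwrite(f"pics/{n}0.png",cv2.resize(im[:,:,::-1],(800,600),interpolation=cv2.INTER_CUBIC))
    c=vision.get_calibration(n);print(n,{k:np.round(v,4).tolist() if not isinstance(v,str) else v for k,v in c.items()})
print(vision.get_calibration("wrist"))
E
```

```text
{'time': 0.0, 'qpos': array([ 1.02099188e+00,  3.42756236e-01,  1.52506913e+00, -1.93205193e-05,
        1.27540132e+00, -1.46021904e-01]), 'qvel': array([-3.22296220e-05, -1.44479459e-03, -4.43391285e-04, -9.14138065e-04,
       -3.09838575e-04, -7.93816996e-04]), 'joint_efforts': array([-1.97979352e-03, -4.31248212e+01, -2.44217813e+01,  7.16175302e-02,
        5.61544276e-02, -1.45455815e-04]), 'tool_pos': array([0.20603882, 0.48240848, 0.22600939]), 'tool_rot': array([-3.13997331e+00, -2.19480757e-04,  2.73781557e+00]), 'contact_force': array([-0.43486489,  0.0063994 ,  0.5662347 ]), 'torque': array([-0.04916436, -0.0227302 , -0.06216195]), 'grip_force': 0.0, 'opening': 0.09205716443280244}
scene {'K': [[382.8493, 0.0, 253.5501], [0.0, 382.8493, 181.7179], [0.0, 0.0, 1.0]], 'T': [[0.5185, 0.5199, -0.6788, -0.0473], [-0.8547, 0.3366, -0.3951, -0.1878], [0.0231, 0.7851, 0.6189, 0.598], [0.0, 0.0, 0.0, 1.0]]}
side {'K': [[348.6861, 0.0, 254.2408], [0.0, 348.6861, 197.5776], [0.0, 0.0, 1.0]], 'T': [[-0.9914, 0.0704, -0.1104, 0.4195], [-0.1279, -0.3409, 0.9313, 0.9441], [0.0279, 0.9374, 0.347, 0.3665], [0.0, 0.0, 0.0, 1.0]]}
{'K': array([[330.68027525,   0.        , 263.82104366],
       [  0.        , 330.68027525, 187.55948843],
       [  0.        ,   0.        ,   1.        ]]), 'mount': array([[-4.58348717e-04,  9.65878743e-01,  2.58994292e-01,
         6.89053079e-02],
       [ 9.99999666e-01,  2.67391369e-04,  7.72530249e-04,
         1.38489872e-03],
       [ 6.76917708e-04,  2.58994559e-01, -9.65878543e-01,
        -1.57941048e-01],
       [ 0.00000000e+00,  0.00000000e+00,  0.00000000e+00,
         1.00000000e+00]])}
```

View pics/scene0.png

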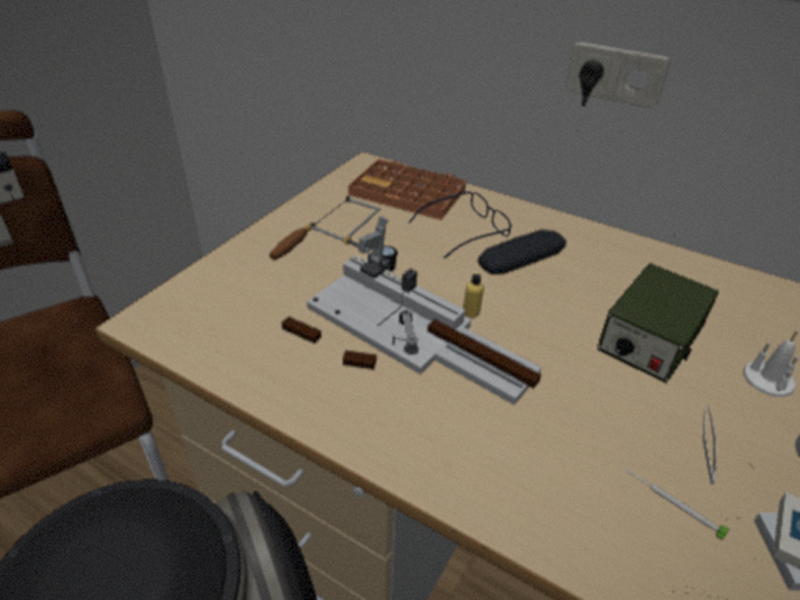

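View pics/side0.png

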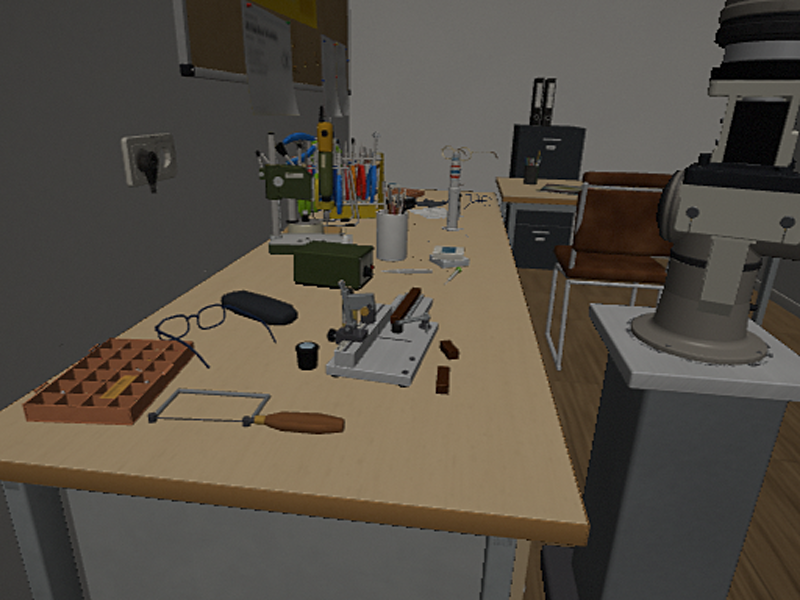

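Scene: bar from (432,325) front to (540,378) tail, flag raised at about (378,235), roller at (407,318); the side view shows the flag at (350,300). Next I'll crop both for detail.

```bash
cat > h.py <<'E'
from cell import monitor, vision
import cv2, numpy as np
from scipy.spatial.transform import Rotation as R
def cam(n,s=None):
    c=vision.get_calibration(n)
    if n!="wrist": return c["K"],np.array(c["T"])
    T=np.eye(4);T[:3,:3]=R.from_euler("xyz",s["tool_rot"]).as_matrix();T[:3,3]=s["tool_pos"]
    return c["K"],T@c["mount"]
def ray(KT,u,v,z):
    K,T=KT;d=np.linalg.inv(K)@[u,v,1];d=T[:3,:3]@(d*[1,-1,-1]);o=T[:3,3]
    return o+d*(z-o[2])/d[2]
def proj(KT,p):
    K,T=KT;q=T[:3,:3].T@(np.asarray(p)-T[:3,3]);q=K@(q*[1,-1,-1]);return q[:2]/q[2]
E
python3 - <<'E'
from h import *
k=.64
S=cam("scene")
for n,u,v,z in[("front",432,325,.034),("tail",540,378,.034),("bedcorner near infeed",516,400,.014),("plate left",308,302,.01),("plate near right",420,367,.01),("fence left top",345,262,.044),("fence right top",468,320,.044),("flagtop",382,220,.12),("oil",474,316,0),("roller",407,318,.035)]:
    print(n,np.round(ray(S,u*k,v*k,z),3))
a=cv2.imread("pics/scene0.png")[200:420,270:560];b=cv2.imread("pics/side0.png")[265:400,290:468]
cv2.imwrite("pics/c1.png",np.vstack([cv2.resize(a,None,fx=2,fy=2)[:, :580],cv2.resize(b,(580,440))])[:880] if 0 else cv2.resize(a,(790,599)))
cv2.imwrite("pics/c2.png",cv2.resize(b,(790,599),interpolation=cv2.INTER_CUBIC))
E
```

```text
front [0.519 0.082 0.034]
tail [ 0.505 -0.083  0.034]
bedcorner near infeed [ 0.472 -0.067  0.014]
plate left [0.487 0.277 0.01 ]
plate near right [0.46  0.066 0.01 ]
fence left top [0.564 0.262 0.044]
fence right top [0.545 0.039 0.044]
flagtop [0.597 0.215 0.12 ]
oil [0.606 0.054 0.   ]
roller [0.512 0.118 0.035]
```

View pics/c1.png

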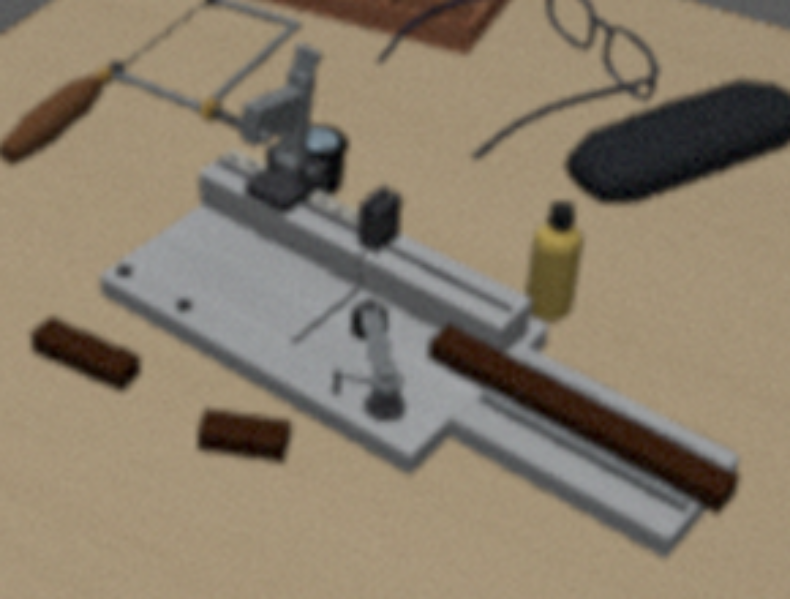

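View pics/c2.png

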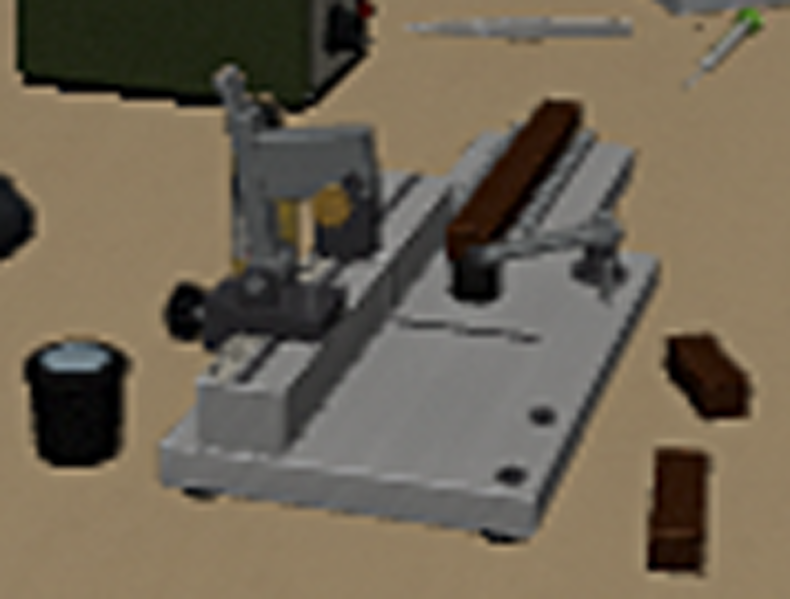

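Crop c1 shows the fence's top near edge from (203,178) to about (503,330), with the slide at (280,185). The raised flag's arm runs up to (305,50), its foot pointing towards the robot, and the loupe sits just behind the slide. In c2 the fence end's top near corner is at (290,395).

Run:
```python
from h import *
from scipy.optimize import least_squares
S=cam("scene");D=cam("side")
c1=lambda x,y:((270+.367*x)*.64,(200+.3673*y)*.64); c2=lambda x,y:((290+.2253*x)*.64,(265+.2254*y)*.64)
obs=[(S,(12,140,44),c1(203,178)),(S,(12,-70,44),c1(503,330)),(S,(12,140,20),c1(203,204)),
(D,(12,140,44),c2(290,395)),(D,(12,140,20),c2(285,452)),(D,(12,-70,44),c2(452,182))]
def w(q,p):
    c,s=np.cos(q[2]),np.sin(q[2]);p=np.array(p)/1e3;return np.array([q[0]+c*p[0]-s*p[1],q[1]+s*p[0]+c*p[1],p[2]])
f=lambda q:np.concatenate([proj(k,w(q,p))-o for k,p,o in obs])
r=least_squares(f,[.52,.1,-.085]);print(r.x,np.round(r.fun,1))
def inv(q,P): d=P[:2]-q[:2];c,s=np.cos(q[2]),np.sin(q[2]);return np.round([c*d[0]+s*d[1],-s*d[0]+c*d[1]],4)
for n,x,y,z in[("flag end",305,50,.13),("slide near edge top L",247,185,.06),("slide near edge R",290,205,.06),("barfront top",433,345,.034),("tail near top",718,492,.034),("loupe",328,185,0),("roller top",370,310,.035)]:
    print(n,inv(r.x,ray(S,*c1(x,y),z)))
```

```text
[ 0.53012182  0.12445548 -0.12169756] [-1.  -1.1  0.4 -0.1 -0.6  0.6 -0.6 -1.6  0.1  0.1  0.5 -1.7]
flag end [0.0466 0.0909]
slide near edge top L [0.005  0.0974]
slide near edge R [0.0063 0.0676]
barfront top [-0.0115 -0.0426]
tail near top [-0.0091 -0.2049]
loupe [0.0971 0.1126]
roller top [-0.0114 -0.0017]
```

>>> move_arm([
  [45,-45,10,0.11,1],
  [45,-45,10,0.11,1],
  [45,-45,0,0.1,1],
  [45,-45,0,0,1],
  [45,-45,0,0,1],
  [0,-20,0,0,1],
  [0,0,0,0,1],
  [0,0,0,0,1],
], newtons=20)

```text
time: 0.9
tool_pos: [0.382, 0.287, 0.2421]
tool_rot: [3.141, -0.001, 3.057]
contact_force: [-0.3, 0.9, -0.7]
opening: 0.0324
grip_force: 0.0
```

>>> move_arm([
  [25,-25,20,0,1],
  [25,-25,20,0,1],
  [25,-25,10,0,1],
  [25,-25,0,0,1],
  [0,0,0,0,1],
  [0,0,0,0,1],
])

```text
time: 1.5
tool_pos: [0.4819, 0.1879, 0.2918]
tool_rot: [3.141, -0.001, 3.058]
contact_force: [-0.1, 0.7, 0.0]
opening: 0.0003
grip_force: 0.0
```

Run:
```python
from h import *
import pickle
s=monitor.observe();im=vision.read_camera("wrist");pickle.dump((s,im),open("w1.pkl","wb"));print(s["tool_pos"],s["tool_rot"],s["time"])
cv2.imwrite("pics/w1.png",cv2.resize(im[:,:,::-1],(800,600),interpolation=cv2.INTER_CUBIC))
```

```text
[0.48187203 0.18787542 0.29176691] [ 3.14124302e+00 -1.20376184e-03  3.05820096e+00] 1.5
```

View pics/w1.png

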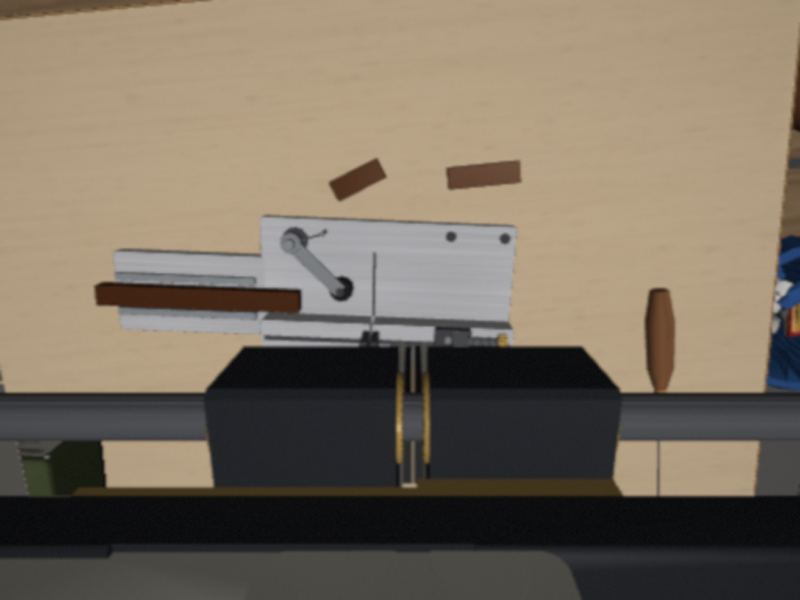

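Wrist: bar front end at (300,300), tail at (96,294). Roller at (341,289), bed's right end at x≈514 and infeed end at (117,290). The slide shows at (452,338), just above the fingers.

Run:
```python
from h import *
import pickle
s,im=pickle.load(open("w1.pkl","rb"));W=cam("wrist",s);k=.64
P={}
for n,u,v,z in[("plate nearL",262,217,.02),("plate nearR",515,226,.02),("infeed near",115,250,.02),("infeed far",120,328,.02),("fence foot L",262,320,.02),("fence foot R",513,327,.02),("bar f near",299,290,.034),("bar f far",299,311,.034),("bar t near",97,283,.034),("bar t far",97,303,.034),("roller",341,287,.035),("slide L",437,330,.058),("slide R",470,330,.058),("pivot",293,241,.047),("cheek",370,333,.074),("fence end R",512,345,.044)]:
    P[n]=ray(W,u*k,v*k,z);print(n,np.round(P[n],4))
g=lambda a,b:np.arctan2(-(P[b]-P[a])[0],(P[b]-P[a])[1])
print(g("plate nearL","plate nearR"),g("bar t near","bar f near"),g("bar t far","bar f far"),g("fence foot L","fence foot R"))
cv2.imwrite("pics/w1c.png",cv2.resize(im[130:230,50:350,::-1],(800,267),interpolation=cv2.INTER_CUBIC))
```

```text
plate nearL [0.4527 0.0663 0.02  ]
plate nearR [0.4777 0.2749 0.02  ]
infeed near [ 0.4697 -0.0615  0.02  ]
infeed far [ 0.5382 -0.0731  0.02  ]
fence foot L [0.5414 0.0521 0.02  ]
fence foot R [0.5661 0.2703 0.02  ]
bar f near [0.5138 0.0916 0.034 ]
bar f far [0.5319 0.089  0.034 ]
bar t near [ 0.4939 -0.0744  0.034 ]
bar t far [ 0.5109 -0.0786  0.034 ]
roller [0.514  0.1269 0.035 ]
slide L [0.5501 0.2029 0.058 ]
slide R [0.5523 0.2292 0.058 ]
pivot [0.4709 0.0957 0.047 ]
cheek [0.5427 0.1511 0.074 ]
fence end R [0.5734 0.2647 0.044 ]
-0.11928936373032464 -0.1195754669395221 -0.12513108238073403 -0.11300345074789535
```

View pics/w1c.png

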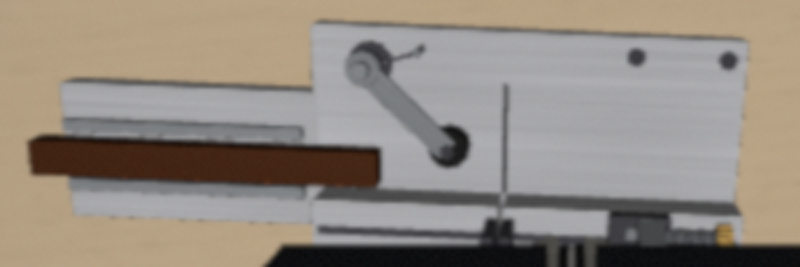

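>>> move_arm([
  [30,3,0,-0.038,1],
  [30,3,0,0,1],
  [30,3,0,0,1],
  [30,3,-10,0,1],
  [30,2,-20,0,1],
  [4,0,-30,0,1],
  [0,0,-30,0,1],
  [0,0,-30,0,1],
  [0,0,-30,0,1],
  [0,0,-30,0,1],
  [0,0,-7,0,1],
  [0,0,0,0,1],
])

```text
time: 2.75
tool_pos: [0.6349, 0.2023, 0.1044]
tool_rot: [-3.141, -0.003, 3.022]
contact_force: [-0.4, 0.5, 0.5]
opening: 0.0004
grip_force: 0.0
```

Run:
```python
from h import *
s=monitor.observe();print(s["tool_pos"],s["contact_force"])
a=vision.read_camera("scene")[110:250,170:340,::-1];b=vision.read_camera("side")[150:260,160:310,::-1]
cv2.imwrite("pics/f1.png",np.hstack([cv2.resize(a,(400,330),interpolation=cv2.INTER_CUBIC),cv2.resize(b,(400,330),interpolation=cv2.INTER_CUBIC)]))
```

```text
[0.63494924 0.20227767 0.10440559] [-0.40619312  0.47488714  0.51175913]
```

View pics/f1.png

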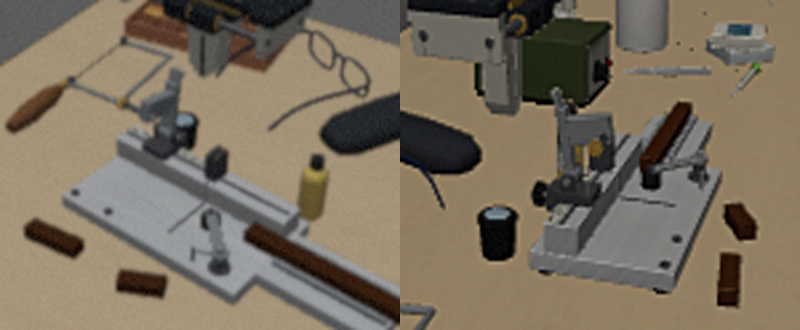

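Both views show the shut fingers behind the flag, about 40 mm clear of it: fingers at (502,95), flag top at (557,95). I'll push along the jig's -x now.

>>> move_arm([
  [-9.9,1.2,0,0,1],
  [-9.9,1.2,0,0,1],
  [-7.9,1,0,0,1],
  [-6,0.7,0,0,1],
  [-6,0.7,0,0,1],
  [-6,0.7,0,0,1],
])

```text
time: 3.45
tool_pos: [0.5908, 0.2065, 0.106]
tool_rot: [3.141, 0.002, 3.02]
contact_force: [1.2, 0.5, 0.9]
opening: 0.0006
grip_force: 0.5
```

>>> move_arm([
  [-6,0.7,0,0,1],
  [-6,0.7,0,0,1],
  [-6,0.7,0,0,1],
  [-6,0.7,0,0,1],
  [-6,0.7,0,0,1],
])

```text
time: 3.95
tool_pos: [0.5599, 0.2099, 0.1052]
tool_rot: [-3.142, -0.0, 3.02]
contact_force: [0.9, -0.7, -0.2]
opening: 0.0006
grip_force: 0.6
```

>>> move_arm([
  [-5,0.6,-4,0,1],
  [-5,0.6,-4,0,1],
  [-4,0.5,-5,0,1],
  [-3,0.4,-5,0,1],
  [-2,0.2,-5,0,1],
  [-2,0.2,-5,0,1],
  [-1,0.1,-4,0,1],
  [0,0,-2,0,1],
  [0,0,0,0,1],
])

```text
time: 4.85
tool_pos: [0.5384, 0.2124, 0.0708]
tool_rot: [-3.141, -0.001, 3.02]
contact_force: [0.9, 1.2, 0.4]
opening: 0.0002
grip_force: 0.0
```

>>> move_arm([
  [0,0,-1,0,1],
  [0,0,-1,0,1],
  [0,0,0,0,1],
])

```text
time: 5.15
tool_pos: [0.5386, 0.2125, 0.0693]
tool_rot: [3.141, 0.0, 3.02]
contact_force: [0.2, 0.0, 0.1]
opening: 0.0004
grip_force: 0.1
```

>>> move_arm([
  [0,0,-1,0,1],
  [0,0,-1,0,1],
  [0,0,0,0,1],
])

```text
time: 5.45
tool_pos: [0.5385, 0.2125, 0.0677]
tool_rot: [3.141, 0.0, 3.02]
contact_force: [-1.9, 0.5, 4.1]
opening: 0.0007
grip_force: 2.0
```

Run:
```python
from h import *
s=monitor.observe();print(s["tool_pos"],s["contact_force"])
b=vision.read_camera("side")[150:260,160:310,::-1]
a=vision.read_camera("scene")[110:250,170:340,::-1]
cv2.imwrite("pics/f2.png",np.hstack([cv2.resize(a,(400,330),interpolation=cv2.INTER_CUBIC),cv2.resize(b,(400,330),interpolation=cv2.INTER_CUBIC)]))
```

```text
[0.53848616 0.21249703 0.06768954] [-1.89952806  0.53271955  4.08150869]
```

View pics/f2.png

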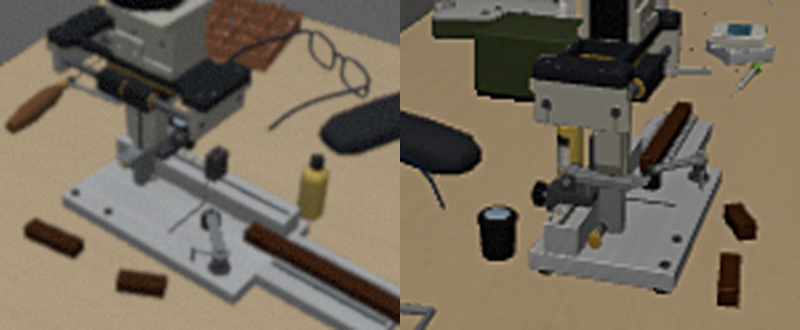

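The flag is level across the bed, foot down at (612,225). I'll press 1–2 mm more to seat it, then lift off.

>>> move_arm([
  [0,0,-1,0,1],
  [0,0,-1,0,1],
  [0,0,0,0,1],
  [0,0,0,0,1],
])

```text
time: 5.95
tool_pos: [0.5385, 0.2125, 0.0673]
tool_rot: [3.141, 0.001, 3.02]
contact_force: [-6.4, -1.5, 17.6]
opening: 0.0004
grip_force: 8.7
```

>>> move_arm([
  [0,0,20,0,1],
  [0,0,25,0,1],
  [0,-15,20,0,1],
  [-5,-33,0,0,1],
  [-5,-33,0,0,1],
  [-5,-33,0,0,1],
  [-5,-33,0,0,1],
  [-5,-33,0,0,1],
  [-5,-33,0,0,1],
  [-5,-33,0,0,1],
  [-5,-33,0,0,1],
  [-1,-33,0,0,1],
])

```text
time: 7.15
tool_pos: [0.497, -0.1008, 0.1301]
tool_rot: [3.142, -0.0, 3.02]
contact_force: [1.0, 0.5, -0.6]
opening: 0.0003
grip_force: 0.0
```

>>> move_arm([
  [0,-20,-10,0,1],
  [0,-2,-25,0,1],
  [0,0,-25,0,1],
  [0,0,0,0,1],
  [0,0,0,0,1],
])

```text
time: 7.65
tool_pos: [0.4975, -0.1215, 0.0704]
tool_rot: [3.141, -0.001, 3.02]
contact_force: [-0.3, -0.4, 1.4]
opening: 0.0003
grip_force: 0.0
```

Run:
```python
from h import *
s=monitor.observe();print(s["tool_pos"],s["tool_rot"],s["contact_force"])
b=vision.read_camera("wrist")[:,:,::-1]
cv2.imwrite("pics/t1.png",cv2.resize(b,(800,600),interpolation=cv2.INTER_CUBIC))
```

```text
[ 0.4975424  -0.1214869   0.07035388] [ 3.14132352e+00 -5.56064573e-04  3.01987459e+00] [-0.25754892 -0.40508945  1.3989634 ]
```

View pics/t1.png

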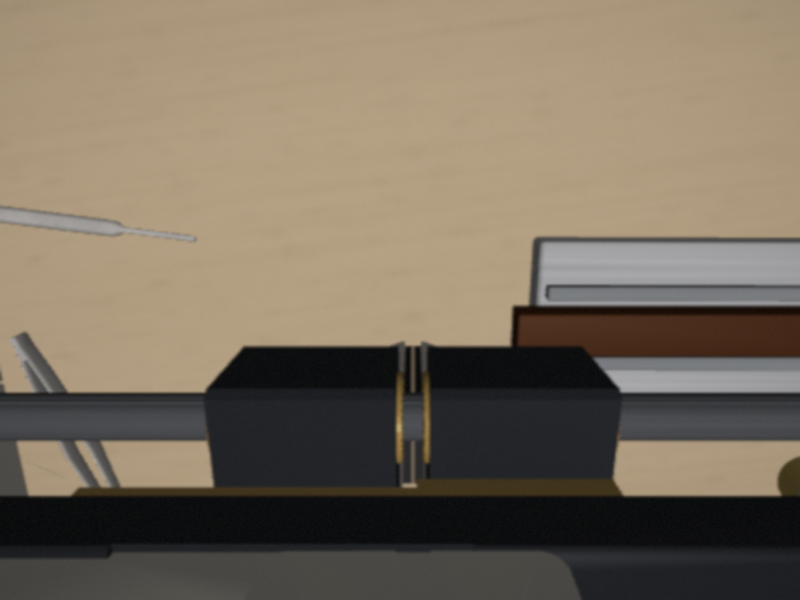

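The bar's tail is at u≈514, with its top face from v≈311 to 357. Its edges are level in the picture, so the tool yaw matches the jig.

Run:
```python
from h import *
s=monitor.observe();W=cam("wrist",s);a=s["tool_rot"][2]-np.pi
ex=np.array([np.cos(a),np.sin(a)]);ey=np.array([-np.sin(a),np.cos(a)])
for n,u,v,z in[("tail near",516,311,.034),("tail far",516,357,.034),("bar near r",795,312,.034),("bar far r",795,357,.034),("lip near inner",700,301,.026),("infeed end",533,241,.02)]:
    d=ray(W,u*.64,v*.64,z)[:2]-s["tool_pos"][:2];print(n,np.round([d@ex*1e3,d@ey*1e3],1))
```

```text
tail near [-8.9 41.9]
tail far [10.5 42.9]
bar near r [ -8.5 151.9]
bar far r [ 10.5 155.6]
lip near inner [-10.7 118.5]
infeed end [-34.5  50.2]
```

>>> move_arm([
  [0,0,-20,0,1],
  [0,0,-20,0,1],
  [0,0,-2.4,0,1],
  [2.2,9.8,0,0,1],
  [1,7.9,0,0,1],
  [0,0,0,0,1],
])

```text
time: 8.3
tool_pos: [0.5015, -0.1027, 0.029]
tool_rot: [-3.141, 0.002, 3.021]
contact_force: [-0.5, 0.8, 0.2]
opening: 0.0001
grip_force: 0.0
```

>>> move_arm([
  [0.6,5,0,0,1],
  [0.6,5,0,0,1],
  [0.6,5,0,0,1],
  [0.6,5,0,0,1],
  [0,0,0,0,1],
])

```text
time: 8.8
tool_pos: [0.5032, -0.0833, 0.0279]
tool_rot: [3.141, 0.0, 3.02]
contact_force: [0.3, -1.0, 0.3]
opening: 0.0
grip_force: 0.0
```

>>> move_arm([
  [0.6,4,0,0,1],
  [0.6,4,0,0,1],
  [0.6,4,0,0,1],
  [0.6,4,0,0,1],
])

```text
time: 9.2
tool_pos: [0.5055, -0.0675, 0.0279]
tool_rot: [3.142, -0.0, 3.02]
contact_force: [-1.6, -1.4, 0.8]
opening: 0.0004
grip_force: 0.5
```

>>> move_arm([
  [0.6,4,0,0,1],
  [0.6,4,0,0,1],
  [0.6,4,0,0,1],
  [0.6,4,0,0,1],
])

```text
time: 9.6
tool_pos: [0.5079, -0.0518, 0.0279]
tool_rot: [-3.141, 0.0, 3.02]
contact_force: [-1.8, -3.1, 0.0]
opening: 0.0005
grip_force: 1.4
```

>>> move_arm([
  [0.6,4,0,0,1],
  [0.6,4,0,0,1],
  [0.6,4,0,0,1],
  [0,0,0,0,1],
])

```text
time: 10.0
tool_pos: [0.5098, -0.0392, 0.0279]
tool_rot: [3.141, 0.0, 3.02]
contact_force: [0.5, -0.7, 0.5]
opening: 0.0007
grip_force: 0.5
```

>>> move_arm([
  [0.4,3,0,0,1],
  [0.4,3,0,0,1],
  [0.4,3,0,0,1],
  [0.4,3,0,0,1],
])

```text
time: 10.4
tool_pos: [0.5114, -0.0276, 0.0279]
tool_rot: [3.142, 0.0, 3.02]
contact_force: [-0.2, -3.4, 0.9]
opening: 0.0001
grip_force: 1.2
```

>>> move_arm([
  [0.24,2,0,0,1],
  [0.24,2,0,0,1],
  [0.24,2,0,0,1],
])

```text
time: 10.7
tool_pos: [0.5121, -0.0216, 0.0279]
tool_rot: [3.141, 0.0, 3.02]
contact_force: [0.1, -2.5, 0.4]
opening: 0.0005
grip_force: 1.2
```

Run:
```python
from h import *
s=monitor.observe();print(s["tool_pos"],s["contact_force"])
b=vision.read_camera("side")[160:245,200:300,::-1]
a=vision.read_camera("scene")[130:240,200:340,::-1]
cv2.imwrite("pics/p1.png",np.hstack([cv2.resize(a,(400,330),interpolation=cv2.INTER_CUBIC),cv2.resize(b,(400,330),interpolation=cv2.INTER_CUBIC)]))
```

```text
[ 0.51207724 -0.02163456  0.02787308] [ 0.05536719 -2.52897714  0.38026282]
```

View pics/p1.png

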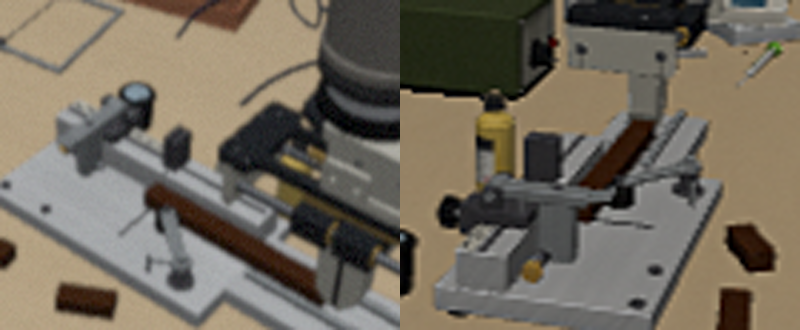

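Scene crop: bar front at (152,190), past the roller, with the flag foot at (88,160), so roughly 40–60 mm remain. Contact is stiff, so I'll back off and measure the gap to the screw with the wrist camera, numerically.

>>> move_arm([
  [-1.2,-10,0,0,1],
  [-0.6,-5,10,0,1],
  [0,0,30,0,1],
  [0,0,30,0,1],
  [0,10,22,0,1],
  [1,35,0,0,1],
  [1,35,0,0,1],
  [1,35,0,0,1],
  [1,35,0,0,1],
  [1,35,0,0,1],
  [0.6,36,0,0,1],
  [0,0,0,0,1],
])

```text
time: 12.0
tool_pos: [0.5156, 0.1874, 0.1205]
tool_rot: [3.14, 0.001, 3.023]
contact_force: [0.0, -0.8, -0.2]
opening: 0.0005
grip_force: 0.0
```

>>> move_arm([
  [0,0,0,0,1],
  [0,0,0,0,1],
])

```text
time: 12.2
tool_pos: [0.5158, 0.1831, 0.1201]
tool_rot: [-3.141, -0.0, 3.019]
contact_force: [0.2, 0.4, -0.1]
opening: 0.0007
grip_force: 0.0
```

Run:
```python
from h import *
import pickle
s=monitor.observe();im=vision.read_camera("wrist");pickle.dump((s,im),open("w2.pkl","wb"));print(s["tool_pos"],s["tool_rot"],s["time"])
W=cam("wrist",s);ex=np.array([.9928,-.1197]);ey=np.array([.1197,.9928])
E=np.arange(.49,.53,.002);Y=np.arange(.19,.30,.002)
def smp(e,y,z):
    p=e*ex+y*ey;u,v=proj(W,[p[0],p[1],z]);
    return im[int(round(v)),int(round(u))] if 0<=u<511 and 0<=v<383 else np.zeros(3)
# reddish mask on z=.034 and brightness map
print("y   red-blue map rows ex .49..; then gray")
for y in Y:
    c=[smp(e,y,.030).astype(int) for e in E]
    print(round(y*1e3)," ".join("%3d%s"%(q.sum()//3,"*" if q[0]-q[2]>25 else " ") for q in c))
print(proj(W,[*(.508*ex+.2*ey),.03]))
```

```text
[0.51577666 0.18313384 0.12010104] [-3.14143338e+00 -1.63171286e-04  3.01896833e+00] 12.2
y   red-blue map rows ex .49..; then gray
190  27   38   71   35   38   31   29   30   33   48*  45*  46*  45*  20   14   17   16   13   16   13   14 
192  28   28   27   28   30   29   28   29   31   46*  46*  47*  45*  19   17   15   15   15   13   14   15 
194  22   28   28   28   29   28   27   23   31*  45*  47*  46*  44*  19   14   13   16   16   14   14   15 
196  15   21   24   25   29   28   37   17   31*  46*  46*  45*  46*  22   16   17   14   13   14   13   15 
198  69   27   16   29  115  152  100   20   31*  46*  47*  46*  45*  21   16   16   16   14   16   15   13 
200 176  171  154  171  173  178  102   18   31*  46*  48*  46*  45*  22   15   15   13   14   16   16   16 
202 179  179  179  180  176  177  110   21   29*  47*  47*  46*  46*  21   14   14   16   15   14   13   14 
204 179  179  180  179  177  177  116   22   30*  46*  46*  46*  46*  33*  16   14   16   17   15   15   14 
206 178  179  179  182  176  177  116   20   31*  48*  47*  45*  45*  31*  16   14   15   17   1
[... 4354 characters left out ...]
16   15   13   16 
288 125  129  130  132  131  131  123  128  131  131  131  130  130   86   14   19   16   15   17   16   14 
290 125  127  130  129  129  129  124  130  132  133  133  132  131   87   15   13   14   15   17   15   16 
292 125  127  129  128  129  129  122  129  131  130  130  130  129   85   15   15   16   14   14   17   16 
294 125  127  128  129  129  131  128  130  131  130  131  130  133   87   12   15   14   16   15   16   17 
296 129  154  162  165  166  160  159  159  163  158  118   78   94   69   15   15   15   16   15   14   16 
298 172  174  176  179  172  174  175  173  179  172  125   74   97   56   15   14   17   14   16   15   15 
[207.70155967 212.02605317]
```

Bar front is at about 221 mm and the screw tip at about 269.5 mm along the feed axis, so the gap is about 48.5 mm. I'll return behind the tail, advance 44 mm and feel for the rest.

>>> move_arm([
  [-0.6,-36,0,0,1],
  [-1,-35,0,0,1],
  [-1,-35,0,0,1],
  [-1,-35,0,0,1],
  [-1,-35,0,0,1],
  [-0.5,-35,0,0,1],
  [0,-9,-20,0,1],
  [0,0,-30,0,1],
  [0,0,-30,0,1],
  [0,0,-12,0,1],
  [0,0,0,0,1],
  [0,0,0,0,1],
])

```text
time: 13.45
tool_pos: [0.5113, -0.0363, 0.0287]
tool_rot: [-3.142, 0.001, 3.019]
contact_force: [0.2, -0.6, 0.2]
opening: 0.0004
grip_force: 0.0
```

>>> move_arm([
  [0.9,7,0,0,1],
  [0.6,5,-0.5,0,1],
  [0.48,4,0,0,1],
  [0.48,4,0,0,1],
  [0.48,4,0,0,1],
  [0.48,4,0,0,1],
  [0.48,4,0,0,1],
  [0.48,4,0,0,1],
  [0.48,4,0,0,1],
  [0.48,4,0,0,1],
])

```text
time: 14.45
tool_pos: [0.5167, 0.0078, 0.028]
tool_rot: [-3.141, 0.002, 3.02]
contact_force: [-1.5, -5.7, 3.8]
opening: 0.0006
grip_force: 3.5
```

>>> move_arm([
  [0.36,3,0,0,1],
  [0.36,3,0,0,1],
  [0.24,2,0,0,1],
  [0.24,2,0,0,1],
  [0.24,2,0,0,1],
])

```text
time: 14.95
tool_pos: [0.5182, 0.0198, 0.0281]
tool_rot: [-3.141, 0.002, 3.02]
contact_force: [-0.8, -3.9, 3.1]
opening: 0.0003
grip_force: 3.3
```

>>> move_arm([
  [0.12,1,0,0,1],
  [0.12,1,0,0,1],
])

```text
time: 15.15
tool_pos: [0.5185, 0.0218, 0.0281]
tool_rot: [-3.141, 0.002, 3.02]
contact_force: [0.8, -6.2, 4.4]
opening: 0.0004
grip_force: 3.3
```

>>> move_arm([
  [-0.12,-1,0.5,0,1],
  [-0.12,-1,0.7,0,1],
  [0,0,0,0,1],
])

```text
time: 15.45
tool_pos: [0.5172, 0.0204, 0.0285]
tool_rot: [3.141, -0.001, 3.02]
contact_force: [0.2, -0.2, -0.0]
opening: 0.0006
grip_force: 0.0
```

>>> move_arm([
  [0.12,1,0,0,1],
  [0,0,0,0,1],
])

```text
time: 15.65
tool_pos: [0.5174, 0.0215, 0.0284]
tool_rot: [3.141, -0.0, 3.02]
contact_force: [-0.1, -0.4, 0.4]
opening: 0.0001
grip_force: 0.0
```

>>> move_arm([
  [0.12,1,0,0,1],
  [0,0,0,0,1],
])

```text
time: 15.85
tool_pos: [0.5176, 0.0221, 0.0285]
tool_rot: [-3.141, -0.0, 3.02]
contact_force: [0.5, -1.9, 0.6]
opening: 0.001
grip_force: 0.7
```

>>> move_arm([
  [0.12,1,0,0,1],
  [0.12,1,0,0,1],
])

```text
time: 16.05
tool_pos: [0.5179, 0.0239, 0.0285]
tool_rot: [-3.141, -0.0, 3.02]
contact_force: [-1.2, -3.1, -0.0]
opening: 0.0006
grip_force: 1.4
```

>>> move_arm([
  [0.1,0.8,0,0,1],
])

```text
time: 16.15
tool_pos: [0.518, 0.0249, 0.0285]
tool_rot: [-3.141, -0.0, 3.02]
contact_force: [-1.2, -3.7, -0.3]
opening: 0.0004
grip_force: 1.3
```

Drag is about 3 N. From here I'll go in small steps.

>>> move_arm([
  [0.1,0.8,0,0,1],
])

```text
time: 16.25
tool_pos: [0.5181, 0.0258, 0.0286]
tool_rot: [-3.142, -0.0, 3.02]
contact_force: [-0.8, -3.7, 0.1]
opening: 0.0004
grip_force: 1.3
```

>>> move_arm([
  [0.1,0.7,0,0,1],
])

```text
time: 16.35
tool_pos: [0.5182, 0.0265, 0.0285]
tool_rot: [-3.142, -0.0, 3.02]
contact_force: [-0.0, -3.1, -0.2]
opening: 0.0003
grip_force: 1.3
```

>>> move_arm([
  [0.1,0.7,0,0,1],
])

```text
time: 16.45
tool_pos: [0.5183, 0.0272, 0.0285]
tool_rot: [-3.142, -0.0, 3.02]
contact_force: [-1.6, -3.1, 0.0]
opening: 0.0003
grip_force: 1.5
```

>>> move_arm([
  [0.1,0.7,0,0,1],
])

```text
time: 16.55
tool_pos: [0.5184, 0.0279, 0.0286]
tool_rot: [3.142, -0.0, 3.02]
contact_force: [-1.1, -3.3, 0.6]
opening: 0.0002
grip_force: 1.5
```

>>> move_arm([
  [0.1,0.7,0,0,1],
])

```text
time: 16.65
tool_pos: [0.5185, 0.0285, 0.0285]
tool_rot: [-3.141, -0.0, 3.02]
contact_force: [-1.4, -5.5, 0.8]
opening: 0.0007
grip_force: 2.4
```

>>> move_arm([
  [0,0.2,0,0,1],
])

```text
time: 16.75
tool_pos: [0.5185, 0.0286, 0.0285]
tool_rot: [-3.141, -0.0, 3.02]
contact_force: [-1.1, -4.6, 0.2]
opening: 0.0005
grip_force: 2.3
```

>>> move_arm([
  [0,0.3,0,0,1],
])

```text
time: 16.85
tool_pos: [0.5185, 0.0287, 0.0286]
tool_rot: [-3.141, -0.0, 3.02]
contact_force: [-2.0, -6.7, 0.6]
opening: 0.0002
grip_force: 2.7
```

>>> move_arm([
  [0,0.3,0,0,1],
])

```text
time: 16.95
tool_pos: [0.5185, 0.0288, 0.0285]
tool_rot: [-3.141, -0.0, 3.02]
contact_force: [-1.5, -7.7, 1.0]
opening: 0.0005
grip_force: 3.0
```

>>> move_arm([
  [0,0.3,0,0,1],
  [0,0,0,0,1],
])

```text
time: 17.15
tool_pos: [0.5185, 0.0289, 0.0286]
tool_rot: [-3.14, -0.0, 3.02]
contact_force: [-1.3, -8.0, 0.5]
opening: 0.0007
grip_force: 3.2
```

>>> move_arm([
  [0,0.3,0,0,1],
  [0,0,0,0,1],
])

```text
time: 17.35
tool_pos: [0.5186, 0.029, 0.0286]
tool_rot: [-3.14, 0.0, 3.02]
contact_force: [-2.1, -9.5, 0.7]
opening: 0.0007
grip_force: 3.6
```

>>> move_arm([
  [0,0.05,0,0,1],
  [0,0,0,0,1],
  [0,0,0,0,1],
  [0,0,0,0,1],
  [0,0,0,0,1],
  [0,0,0,0,1],
])

```text
time: 17.95
tool_pos: [0.5185, 0.029, 0.0286]
tool_rot: [-3.14, 0.0, 3.02]
contact_force: [-1.2, -9.2, 1.1]
opening: 0.0001
grip_force: 3.6
```

>>> move_arm([
  [0,-0.5,0,0,1],
  [0,-0.5,0,0,1],
  [-0.1,-0.8,0,0,1],
  [-0.2,-1.5,0,0,1],
  [-0.6,-5,0,0,1],
  [-1.2,-10,0,0,1],
  [-1.2,-10,0,0,1],
  [0,0,20,0,1],
  [0,0,30,0,1],
  [0,0,30,0,1],
  [0,0,11,0,1],
  [0,0,0,0,1],
])

```text
time: 19.15
tool_pos: [0.5162, 0.0011, 0.1208]
tool_rot: [3.142, 0.003, 3.019]
contact_force: [-0.4, -0.8, -0.5]
opening: 0.0004
grip_force: 0.0
```

>>> move_arm([
  [1,30,0,0,1],
  [1,35,0,0,1],
  [1,35,0,0,1],
  [1,35,0,0,1],
  [1,35,0,0,1],
  [0,9,0,0,1],
  [0,0,0,0,1],
  [0,0,0,0,1],
])

```text
time: 19.95
tool_pos: [0.5198, 0.1797, 0.1185]
tool_rot: [-3.141, -0.002, 3.02]
contact_force: [-0.9, 0.1, 0.2]
opening: 0.0006
grip_force: 0.0
```

Run:
```python
from h import *
s=monitor.observe();im=vision.read_camera("wrist");print(s["tool_pos"],s["tool_rot"],s["time"])
W=cam("wrist",s);ex=np.array([.9928,-.1197]);ey=np.array([.1197,.9928])
def smp(e,y,z):
    p=e*ex+y*ey;u,v=proj(W,[p[0],p[1],z]);
    return im[int(round(v)),int(round(u))] if 0<=u<511 and 0<=v<383 else np.zeros(3)
for y in np.arange(.13,.30,.002):
    if y<.25 and round(y*1e3)%20: continue
    c=[smp(e,y,.030).astype(int) for e in np.arange(.49,.519,.002)]
    print(round(y*1e3)," ".join("%3d%s"%(q.sum()//3,"*" if q[0]-q[2]>25 else " ") for q in c))
```

```text
[0.51979107 0.17970916 0.11852599] [-3.14060612e+00 -1.68732654e-03  3.01975236e+00] 19.95
140 184  185  188  186  184  183  140   18   25*  46*  45*  44*  44*  45*  46*
160 182  183  185  184  181  181  138   18   24*  48*  47*  45*  44*  44*  42*
180 130  131  131  130  128   86   37   18   24*  49*  48*  47*  48*  45*  43*
200 178  172  154  168  174  181  162   20   24*  51*  50*  51*  47*  46*  47*
220 181  183  183  186  179  180  163   19   24*  50*  52*  52*  50*  48*  48*
240 179  181  181  184  178  179  162   17   25*  53*  54*  53*  52*  49*  49*
250 179  179  180  184  176  178  161   18   23*  53*  56*  55*  53*  50*  60*
252 178  179  180  184  176  178  160   19   23*  53*  55*  53*  53*  52*  54*
254 178  178  180  183  176  178  160   17   21*  53*  55*  55*  53*  52*  51*
256 177  178  179  183  176  178  161   16   23*  52*  54*  54*  53*  52*  50*
258 177  178  179  183  176  177  162   20   24*  53*  55*  55*  54*  52*  51*
260 177  177  178  183  175  178  161   43   23*  53*  56*  55*  53*  53*  52*
262 177  178  180  182  176  177  162   41   23*  54*  57*  5
[... 738 characters left out ...]
130  129  130  130  130  126  134  135  134  134  135  135  135  134 
284 126  131  130  130  131  130  125  132  134  134  134  133  132  132  131 
286 127  131  131  132  132  133  125  129  130  129  130  130  130  130  129 
288 127  135  134  134  134  134  126  130  132  132  133  132  132  132  131 
290 127  132  132  133  132  132  125  134  135  136  135  134  134  134  134 
292 127  132  132  131  132  131  125  134  135  135  134  134  133  133  132 
294 127  131  131  131  131  132  124  131  133  134  133  133  132  133  132 
296 130  144  144  152  146  163  160  164  144  143  117  103  116  120  154 
298 167  178  179  183  177  178  178  176  182  177  108   78   98   97  163
```

The bar's front end meets the screw, it lies parallel to the fence, and the foot hasn't shifted. Handing in.

```bash
python3 -c "
from cell import workorder
print(workorder.hand_in())"
```

```text
the job is handed in; nothing more can be done
None
```

I handed the job in at about 20 s, and no verdict came back: the flag is fully down, I pressed the bar on its screw with about 6 N (from wrist force less drag) for over 0.5 s, and the last image showed the bar touching the screw, parallel to the fence, with no visible shift of the stop; I couldn't measure how hard it still bears after I backed off.

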